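# Push the sample rack home in the reading station

### The job

Push the long sample rack along the bench into the inside corner of the L-shaped metal stop at the tube reader, until its long side is flush against the long bar and its end is against the short bar next to the reader. Only push it with the fingers: the rack stays standing flat on the bench and is never lifted or tipped. Leave the short rack, the bottle and the jar where they stand, and move clear when the rack is home.

Things in the scene. Friction and masses are not known exactly. Their poses are not given: they have to be found in the camera images.
- rack: The long sample rack to push: a loose white plastic block, 56 mm (x) by 160 mm (y, the long way), 50 mm high, two rows of purple-capped tubes in it, cap tops at 72 mm. 0.2 to 0.5 kg; slides under a few newtons. Origin: centre of its underside. It starts clear of both bars, on the robot's side of the long bar and on the station's +y side, turned up to 0.4 rad from the bar.
- station: Reading station, fixed: L-shaped stop of two aluminium bars 28 mm high, 12 mm thick. Origin: inside corner, bench level. Its x points away from the robot (turned -0.15 to 0.3 rad). Long bar: inner face is the plane x = 0, from y = 0 to +250 mm. Short bar: inner face is the plane y = 0, from x = 0 to -80 mm. Grey reader housing, 110 mm high, outside the short bar: x -70 to 6 mm, y -77 to -12 mm.
- station_home (a point): Unmarked point on the bench in the stop, at x = -28 mm, y = +80 mm of the station: the centre of the rack's underside lies here when it touches both bars, its long side along the station's y. Its axes are those of the station.
- short_rack: Bystander: a loose short tube rack like the long one but 56 mm (x) by 80 mm (y), 50 mm high, cap tops at 72 mm. Origin: centre of its underside. To be left alone.
- reagent: Bystander: a loose white plastic bottle, 64 mm across, 150 mm high, black cap. Origin: centre of its underside. To be left alone.
- specimen: Bystander: a loose clear specimen jar with a white lid, 56 mm across, 65 mm high. Origin: centre of its underside. To be left alone.
Not all that is in view belongs to the job. Leave any green look-alike of the rack alone.

How it is judged:
By the outcome, as a careful person would: the job done as asked, in the order asked, and still so for the second after the job is handed in, with the robot touching nothing.
It also fails if it takes over 58 s, if anything falls off the work surface, if the arm or the gripper's body presses on something with over 40 N, if the wrist force passes 120 N, or if a joint passes its speed limit or range.

### The arm

A 7-joint arm with a two-finger parallel gripper is mounted at the origin on the work surface. World frame = base frame: x ahead of the robot, y to its left, z up, the work surface at z = 0. Lengths are in m, angles in degrees, forces in N, time in s.
With the tool pointing down it reaches from about 0.35 to 0.775 m from the base axis. Payload 3.1 kg.
Tool frame: the origin (TCP) lies midway between the tips of the shut fingers; the grasp point (between the pads) lies 19 mm behind it; z points along the fingers, y is the line along which they close (so a half turn about z gives the same grasp; the last joint's range is limited). The gripper opens to 85 mm and grips with 20 to 120 N. Pads are 22 mm wide; open, the fingers measure 114 mm over their backs; the gripper's body (76 mm by 85 mm) begins 54 mm behind the grasp point. The pads swing forward as they close: fully open they stand 13 mm farther back than shut.
Start: joints at [-72.004, 17.813, 0.802, 86.603, -0.252, 75.585, -1.558], TCP at [0.192, 0.516, 0.231] pointing down, gripper open.
Joint ranges: [-154.91, 154.91], [-16.99, 109.72], [-72.82, 74.43], [7.12, 147.25], [-82.49, 262.49], [11.32, 116.49], [-174.64, 174.64]. Speed limits (degrees/s): [159.86, 159.86, 180, 180, 180, 180, 180].

### API

Orientations are given as [roll, pitch, yaw] about the fixed x, y, z axes, in that order (R = Rz(yaw) Ry(pitch) Rx(roll)).
In Python, from station import readout, vision, workorder gives the robot as it stands. The module is installed in compiled form; this text tells all that it offers.
- The arm moves only by the tool move_arm, never from a script. Its argument "rows" is a list of rows, each an object with "xyz": the shift along the tool's x, y, z in mm, a list of three; "delta_rot": the turn, a rotation vector about the tool's x, y, z in rad, a list of three. In form: [{"xyz": [x, y, z], "delta_rot": [rx, ry, rz]}, ...]. A call has exactly 5 rows; each row shifts and turns the commanded pose from where the row before left it, along the tool's axes as they then stand; what a row does not reach is not made up. A row lasts 1/12 s, in which the tool goes at most 41.7 mm and 7.16 degrees, less where a joint would pass 70% of its speed; a pose out of reach is approached as far as the arm can. A call is refused whole if a number of a shift passes 41.7 or a number of a turn 0.125, either way. A call with a gripper value outside its range is refused whole. "hand" is the finger opening in mm, from 0 to 85.4, set as the call begins (left out, the last holds). The fingers move at their own pace and stop on an object; "grip_force" is the grip in N (left out, the last holds). Time passes only in rows, so rows that do not move let the fingers close, or fill a call up. It gives the time, the measured TCP pose, the force, the opening and the grip force at its end, in the units of the state.
- readout.state(): the state, without advancing time (a new reading comes with each control period).
- vision.capture(name): name is "scene" or "top"; returns a dict with "pixels" (480x640x3 uint8, red, green, blue), "K" (3x3 intrinsics, pixels), "pose" (4x4, takes a point from camera to world coordinates). Camera axes: x right, y down, z forward; pixel columns grow to the right and rows downward; lengths in m; the calibration is good to about 2 mm. A picture is of the moment at which its call begins. There is no depth.
- workorder.close_job(): hands the job in; it is judged then, once.
The state is a dict: "time_s": time; "q": joint angles; "dq": joint speeds; "joint_torque": joint torques, N m; "tcp_pos": TCP position; "ee_rot": TCP orientation; "ft_force": force on the tool from outside, world axes, zero at the start; "torque": the same for the moment, N m; "opening": opening from 0.0 (shut) to 1.0 (fully open); "grasp_force": force on a finger pad.
Only numpy, scipy, OpenCV 4.12 (cv2) and the standard library are available. Lean on these libraries where they do the work, as an engineer would, in place of code of your own. Each camera call takes 0.05 s, during which the arm holds its last target. There are 200 camera calls.

## Working session

There is one attempt and no reset: what is moved stays moved. The work goes in short steps, Python scripts to look and compute and a tool call to move; the robot and the scene stay as the last step left them, time stands still between calls to the robot, and variables do not carry over. Pictures are saved under pics/ and viewed, at most 10 in all, crops included, and the job is handed in when it is done.

Besides the shell and the picture viewer there is one more tool, called after "Emit:" in YAML: its name, and indented under it one key for each argument. move_arm: Moves the arm, as the interface text tells. Its arguments: {"type":"object","properties":{"rows":{"type":"array","items":{"type":"object","properties":{"xyz":{"type":"array","items":{"type":"number"}},"delta_rot":{"type":"array","items":{"type":"number"}}}}},"hand":{"type":"number"},"grip_force":{"type":"number"}},"required":["rows"]}

```bash
mkdir -p pics
cat > h.py <<'E'
import numpy as np, cv2
from station import readout, vision, workorder
def cap(n,f):
    c=vision.capture(n); cv2.imwrite('pics/'+f,c['pixels'][:,:,::-1]); np.savez('pics/'+n+'.npz',K=c['K'],pose=c['pose'],px=c['pixels']); return c
def ray(n,uv,z=0.):
    c=np.load('pics/'+n+'.npz'); d=c['pose'][:3,:3]@np.linalg.inv(c['K'])@np.array([*uv,1.]); o=c['pose'][:3,3]
    return (o+d*(z-o[2])/d[2])[:2]
E
python3 - <<'E'
from h import *
np.set_printoptions(precision=3,suppress=True)
for n in('top','scene'):
    c=cap(n,n+'0.png'); print(n,c['K'],c['pose'])
print(readout.state())
E
```

```text
top [[595.825   0.    316.474]
 [  0.    595.825 233.161]
 [  0.      0.      1.   ]] [[ 0.029 -0.992  0.126  0.394]
 [-0.999 -0.032 -0.019  0.026]
 [ 0.023 -0.126 -0.992  1.407]
 [ 0.     0.     0.     1.   ]]
scene [[478.143   0.    319.861]
 [  0.    478.143 243.171]
 [  0.      0.      1.   ]] [[ 0.238  0.671 -0.702  1.406]
 [ 0.971 -0.161  0.176 -0.183]
 [ 0.005 -0.724 -0.69   0.877]
 [ 0.     0.     0.     1.   ]]
{'time_s': 0.1, 'q': array([-72.004,  17.857,   0.801,  86.683,  -0.254,  75.586,  -1.558]), 'dq': array([-0.005, -0.171, -0.03 , -0.331, -0.061,  0.062,  0.008]), 'joint_torque': array([  0.001, -38.085,   0.147, -23.124,   0.012,   0.008,   0.   ]), 'tcp_pos': array([0.191, 0.515, 0.23 ]), 'ee_rot': array([-179.875,    0.003,  159.619]), 'ft_force': array([-0.097,  0.697, -0.538]), 'torque': array([-0.008,  0.005,  0.035]), 'grasp_force': 0.0, 'opening': 1.0013797950364678}
```

View pics/top0.png

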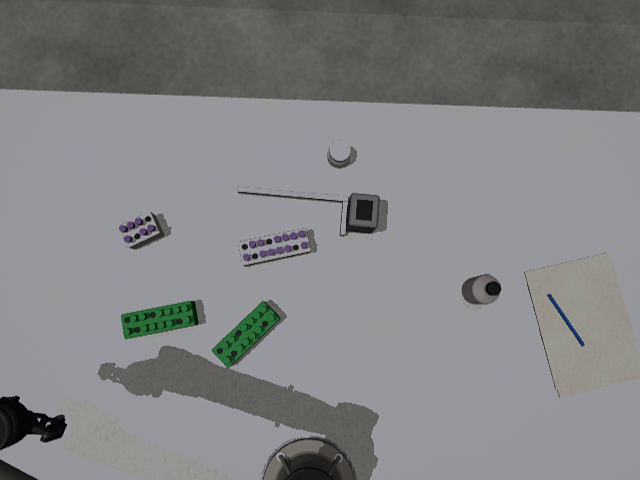

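View pics/scene0.png

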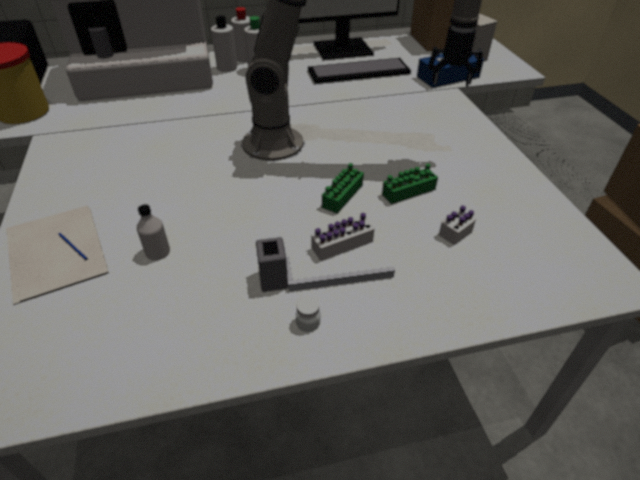

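Top view: the long rack is at about (275,246), the long bar runs from (238,189) to (347,199), and the short bar runs down to (343,234) beside the reader at (363,211). The green look-alikes are at (160,320) and (246,333). I'll enlarge this area.

Run:
```python
from h import *
i=cv2.imread('pics/top0.png')[165:285,225:385]
cv2.imwrite('pics/c1.png',cv2.resize(i,None,fx=5,fy=5,interpolation=cv2.INTER_CUBIC))
```

```text
(no output)
```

View pics/c1.png

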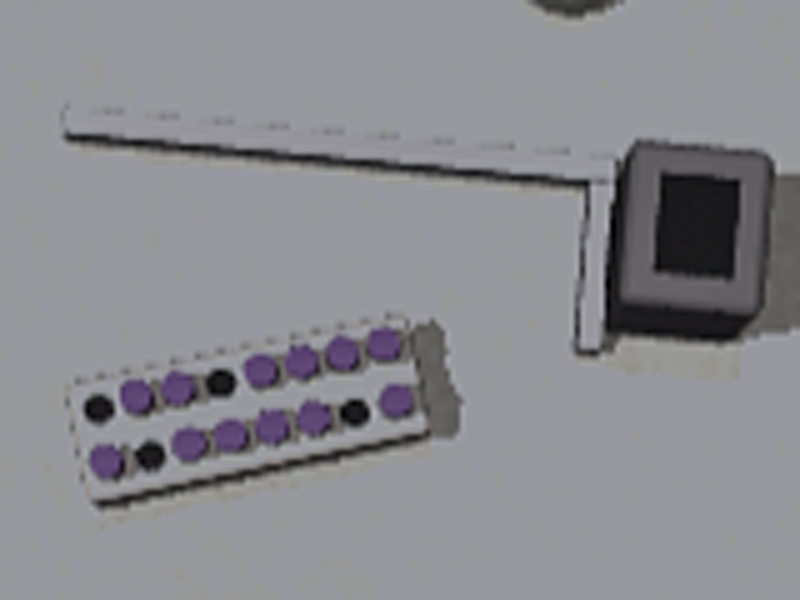

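The crop shows the long bar's inner top edge from (65,135) to (587,181) and the short bar's from (587,181) to (577,350). The rack's top corners are (72,383), (405,317), (428,436) and (95,500).

```bash
cat >> h.py <<'E'
def cr(x,y,u0=225,v0=165,s=5): return ((x+.5)/s-.5+u0,(y+.5)/s-.5+v0)
E
python3 - <<'E'
from h import *
np.set_printoptions(precision=4,suppress=True)
a,c,b=[ray('top',cr(*p),.028) for p in((65,135),(587,181),(577,350))]
print('bar',a,c,b,np.linalg.norm(a-c),np.linalg.norm(b-c))
d=a-c; print('yaw from long',np.degrees(np.arctan2(-d[0],d[1]))); e=c-b; print('short',np.degrees(np.arctan2(e[1],e[0])))
R=[ray('top',cr(*p),.05) for p in((72,383),(405,317),(428,436),(95,500))]
print(np.array(R),np.mean(R,0)); l=R[0]-R[1]+R[3]-R[2]; print('rack yaw',np.degrees(np.arctan2(-l[0],l[1])),np.linalg.norm(l)/2,np.linalg.norm(R[0]-R[3]))
th=np.arctan2(-d[0],d[1]); S=np.array([[np.cos(th),-np.sin(th)],[np.sin(th),np.cos(th)]])
print('rack in station',(np.array(R)-c)@S,(np.mean(R,0)-c)@S)
for n,p,z in(('jar',(340,147),.065),('short',(140,230),.06),('bottle',(485,290),.1)): print(n,ray('top',p,z))
E
```

```text
bar [0.662  0.1878] [ 0.6482 -0.0579] [ 0.568  -0.0551] 0.2460751182301688 0.0802712587839726
yaw from long -3.2024461576889585
short -1.9774654526760624
[[0.5426 0.1768]
 [0.578  0.0257]
 [0.5234 0.0134]
 [0.4895 0.1639]] [0.5334 0.0949]
rack yaw 12.935193835748105 0.15474682515500676 0.05470491526221451
rack in station [[-0.1185  0.2284]
 [-0.0748  0.0795]
 [-0.1286  0.0642]
 [-0.1709  0.2126]] [-0.1232  0.1462]
jar [ 0.7676 -0.048 ]
short [0.5599 0.4004]
bottle [ 0.4464 -0.3729]
```

```bash
cat >> h.py <<'E'
from scipy.spatial.transform import Rotation as Ro
C=np.array([.6482,-.0579]); TH=np.radians(-3.0)
S=np.array([[np.cos(TH),-np.sin(TH)],[np.sin(TH),np.cos(TH)]])
def go(stx,sty,z):
    "tool-axis delta (mm) from here to a station-frame goal, and yaw error"
    s=readout.state(); T=Ro.from_euler('xyz',s['ee_rot'],degrees=True).as_matrix()
    g=np.append(C+S@np.array([stx,sty]),z)
    print('t',round(s['time_s'],2),'st',((s['tcp_pos'][:2]-C)@S*1e3).round(1),'z',round(s['tcp_pos'][2]*1e3,1),'rot',s['ee_rot'].round(2),'F',s['ft_force'].round(1))
    print('tool delta mm',(T.T@(g-s['tcp_pos'])*1e3).round(1),'yaw err',round(177-s['ee_rot'][2],2))
E
python3 -c "
from h import *
for p in((265,302),(282,314),(246,333)): print((ray('top',p,.05)-C)@S)
go(-.203,.146,.2)"
```

```text
[-0.25031429  0.15699542]
[-0.27394964  0.11638926]
[-0.32255023  0.19301527]
t 0.1 st [-486.2  548.1] z 230.3 rot [-179.88    0.    159.62] F [-0.1  0.7 -0.5]
tool delta mm [-390.4 -299.1   31. ] yaw err 17.38
```

Emit:
move_arm:
  rows:
    - {"xyz":[0,0,0],"delta_rot":[0,0,-0.1]}
    - {"xyz":[0,0,0],"delta_rot":[0,0,-0.1]}
    - {"xyz":[0,0,0],"delta_rot":[0,0,-0.1]}
    - {"xyz":[0,0,0],"delta_rot":[0,0,0]}
    - {"xyz":[0,0,0],"delta_rot":[0,0,0]}

```text
time_s: 0.52
tcp_pos: [0.1915, 0.5153, 0.2308]
ee_rot: [-179.9, -0.0, 176.7]
ft_force: [-0.1, -0.2, -0.5]
opening: 1.001
grasp_force: 0.0
```

```bash
python3 -c "
from h import *
go(-.203,.146,.2)"
```

```text
t 0.52 st [-486.1  548.5] z 230.8 rot [-1.7995e+02 -2.0000e-02  1.7666e+02] F [-0.1 -0.2 -0.5]
tool delta mm [-285.5 -400.8   31.1] yaw err 0.34
```

Emit:
move_arm:
  rows:
    - {"xyz":[-20,-28,0]}
    - {"xyz":[-20,-28,0]}
    - {"xyz":[-20,-28,0]}
    - {"xyz":[-20,-28,0]}
    - {"xyz":[-20,-28,0]}

```text
invalid input
```

Emit:
move_arm:
  rows:
    - {"xyz":[-20,-28,0]}
    - {"xyz":[-20,-28,0]}
    - {"xyz":[-20,-28,0]}
    - {"xyz":[-20,-28,0]}
    - {"xyz":[-20,-28,0]}

```text
invalid input
```

Emit:
move_arm:
  rows:
    - {"xyz":[-20,-28,0]}
    - {"xyz":[-20,-28,0]}
    - {"xyz":[-20,-28,0]}
    - {"xyz":[-20,-28,0]}
    - {"xyz":[0,0,0]}

```text
invalid input
```

```bash
python3 -c "
from h import *
go(-.203,.146,.01)"
```

```text
t 0.52 st [-486.1  548.5] z 230.8 rot [-1.7995e+02 -2.0000e-02  1.7666e+02] F [-0.1 -0.2 -0.5]
tool delta mm [-285.5 -400.6  221.1] yaw err 0.34
```

Each row needs delta_rot as well.

Emit:
move_arm:
  rows:
    - {"xyz":[-20,-28,0],"delta_rot":[0,0,0]}
    - {"xyz":[-20,-28,0],"delta_rot":[0,0,0]}
    - {"xyz":[-20,-28,0],"delta_rot":[0,0,0]}
    - {"xyz":[-20,-28,0],"delta_rot":[0,0,0]}
    - {"xyz":[-20,-28,0],"delta_rot":[0,0,0]}

```text
time_s: 0.93
tcp_pos: [0.2842, 0.3687, 0.2312]
ee_rot: [-180.0, -0.0, 176.7]
ft_force: [1.2, -0.0, -0.1]
opening: 0.996
grasp_force: 0.0
```

Emit:
move_arm:
  rows:
    - {"xyz":[-20,-28,0],"delta_rot":[0,0,0]}
    - {"xyz":[-20,-28,0],"delta_rot":[0,0,0]}
    - {"xyz":[-20,-28,0],"delta_rot":[0,0,0]}
    - {"xyz":[-20,-28,0],"delta_rot":[0,0,0]}
    - {"xyz":[-20,-28,0],"delta_rot":[0,0,0]}

```text
time_s: 1.35
tcp_pos: [0.3762, 0.2233, 0.2314]
ee_rot: [180.0, 0.0, 176.7]
ft_force: [0.4, 0.1, 0.9]
opening: 1.003
grasp_force: 0.0
```

Emit:
move_arm:
  rows:
    - {"xyz":[-20,-28,0],"delta_rot":[0,0,0]}
    - {"xyz":[-20,-28,0],"delta_rot":[0,0,0]}
    - {"xyz":[-20,-28,0],"delta_rot":[0,0,0]}
    - {"xyz":[-20,-28,0],"delta_rot":[0,0,0]}
    - {"xyz":[0,0,0],"delta_rot":[0,0,0]}

```text
time_s: 1.77
tcp_pos: [0.4528, 0.1, 0.2317]
ee_rot: [-179.7, 0.2, 175.9]
ft_force: [0.6, -0.5, 0.6]
opening: 0.997
grasp_force: 0.0
```

```bash
python3 -c "
from h import *
go(-.203,.146,.01)"
```

```text
t 1.77 st [-203.4  147.5] z 231.7 rot [-179.73    0.22  175.93] F [ 0.6 -0.5  0.6]
tool delta mm [  0.4  -0.4 221.7] yaw err 1.07
```

Emit:
move_arm:
  rows:
    - {"xyz":[0,0,34],"delta_rot":[0,0,-0.01]}
    - {"xyz":[0,0,34],"delta_rot":[0,0,0]}
    - {"xyz":[0,0,34],"delta_rot":[0,0,0]}
    - {"xyz":[0,0,34],"delta_rot":[0,0,0]}
    - {"xyz":[0,0,34],"delta_rot":[0,0,0]}

```text
time_s: 2.18
tcp_pos: [0.4492, 0.1088, 0.0601]
ee_rot: [180.0, 0.0, 177.2]
ft_force: [0.4, 0.0, -1.7]
opening: 1.002
grasp_force: 0.0
```

Emit:
move_arm:
  rows:
    - {"xyz":[0,0,20],"delta_rot":[0,0,0]}
    - {"xyz":[0,0,15],"delta_rot":[0,0,0]}
    - {"xyz":[0,0,10],"delta_rot":[0,0,0]}
    - {"xyz":[0,0,5],"delta_rot":[0,0,0]}
    - {"xyz":[0,0,0],"delta_rot":[0,0,0]}

```text
time_s: 2.6
tcp_pos: [0.4488, 0.1086, 0.0107]
ee_rot: [-180.0, -0.1, 177.3]
ft_force: [0.2, -0.2, -0.2]
opening: 0.999
grasp_force: 0.0
```

```bash
python3 -c "
from h import *
go(-.075,.146,.011)"
```

```text
t 2.6 st [-207.8  155.8] z 10.7 rot [-1.7997e+02 -8.0000e-02  1.7734e+02] F [ 0.2 -0.2 -0.2]
tool delta mm [-132.8  -10.6   -0.5] yaw err -0.34
```

Emit:
move_arm:
  rows:
    - {"xyz":[-10,-5,0],"delta_rot":[0,0,0]}
    - {"xyz":[-10,-5,0],"delta_rot":[0,0,0]}
    - {"xyz":[-9,0,0],"delta_rot":[0,0,0]}
    - {"xyz":[-9,0,0],"delta_rot":[0,0,0]}
    - {"xyz":[-9,0,0],"delta_rot":[0,0,0]}

```text
time_s: 3.02
tcp_pos: [0.4966, 0.0967, 0.0117]
ee_rot: [180.0, -0.0, 177.4]
ft_force: [-2.9, 0.4, 0.6]
opening: 0.998
grasp_force: 1.0
```

Emit:
move_arm:
  rows:
    - {"xyz":[-9,0,0],"delta_rot":[0,0,0]}
    - {"xyz":[-9,0,0],"delta_rot":[0,0,0]}
    - {"xyz":[-9,0,0],"delta_rot":[0,0,0]}
    - {"xyz":[-9,0,0],"delta_rot":[0,0,0]}
    - {"xyz":[-9,0,0],"delta_rot":[0,0,0]}

```text
time_s: 3.43
tcp_pos: [0.5409, 0.0942, 0.0111]
ee_rot: [-180.0, -0.1, 177.4]
ft_force: [-3.0, 0.5, 2.3]
opening: 0.998
grasp_force: 1.7
```

```bash
python3 -c "
from h import *
cap('top','top1.png'); go(-.073,.146,.011)
i=cv2.imread('pics/top1.png')[165:285,225:385]
cv2.imwrite('pics/c2.png',cv2.resize(i,None,fx=5,fy=5,interpolation=cv2.INTER_CUBIC))"
```

```text
t 3.48 st [-112.   146.1] z 11.5 rot [-179.98    0.21  177.34] F [ 2.6 -1.3 -1. ]
tool delta mm [-39.   -0.3   0.6] yaw err -0.34
```

View pics/c2.png

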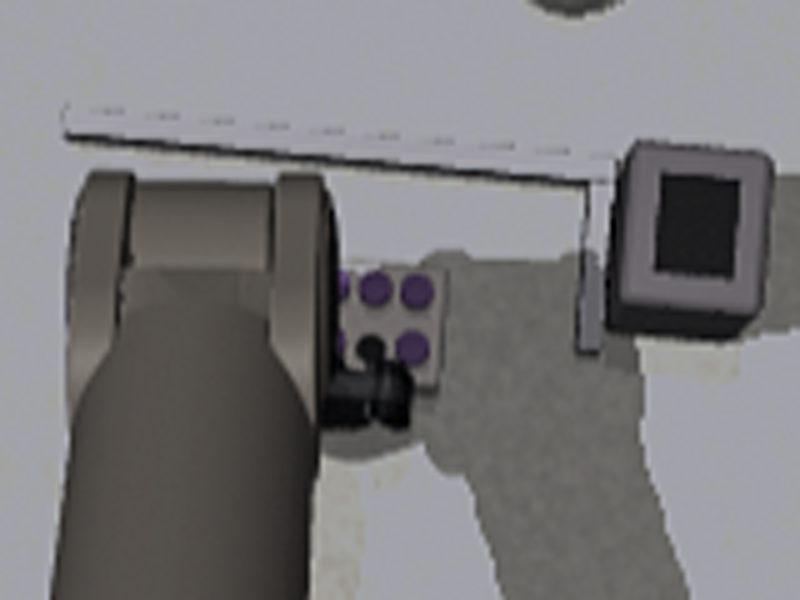

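Both fingers are now flush on the rack: its end edge runs from (445,270) to (437,388), parallel to the short bar. I'll push on until it's about 2–3 mm from the long bar.

Emit:
move_arm:
  rows:
    - {"xyz":[-9,0,0],"delta_rot":[0,0,0]}
    - {"xyz":[-9,0,0],"delta_rot":[0,0,0]}
    - {"xyz":[-9,0,0],"delta_rot":[0,0,0]}
    - {"xyz":[-7,0,0],"delta_rot":[0,0,0]}
    - {"xyz":[-4,0,0],"delta_rot":[0,0,0]}

```text
time_s: 3.9
tcp_pos: [0.5799, 0.0921, 0.0111]
ee_rot: [-180.0, 0.1, 177.3]
ft_force: [-1.4, 0.5, -0.4]
opening: 1.0
grasp_force: 0.9
```

Emit:
move_arm:
  rows:
    - {"xyz":[-2,0,0],"delta_rot":[0,0,0]}
    - {"xyz":[-2,0,0],"delta_rot":[0,0,0]}
    - {"xyz":[-1,0,0],"delta_rot":[0,0,0]}
    - {"xyz":[0,0,0],"delta_rot":[0,0,0]}
    - {"xyz":[0,0,0],"delta_rot":[0,0,0]}

```text
time_s: 4.32
tcp_pos: [0.5837, 0.0923, 0.0113]
ee_rot: [-180.0, 0.0, 177.4]
ft_force: [-1.6, 0.4, 0.1]
opening: 0.998
grasp_force: 0.6
```

```bash
python3 -c "
from h import *
go(-.067,.146,.011)"
```

```text
t 4.32 st [-72.3 146.6] z 11.3 rot [-1.7999e+02  2.0000e-02  1.7737e+02] F [-1.6  0.4  0.1]
tool delta mm [-5.3 -0.7  0.3] yaw err -0.37
```

Emit:
move_arm:
  rows:
    - {"xyz":[-1.5,0,0],"delta_rot":[0,0,0]}
    - {"xyz":[-1.5,0,0],"delta_rot":[0,0,0]}
    - {"xyz":[-1,0,0],"delta_rot":[0,0,0]}
    - {"xyz":[0,0,0],"delta_rot":[0,0,0]}
    - {"xyz":[0,0,0],"delta_rot":[0,0,0]}

```text
time_s: 4.73
tcp_pos: [0.5881, 0.0924, 0.0113]
ee_rot: [180.0, 0.0, 177.4]
ft_force: [-0.7, -0.6, -1.2]
opening: 0.995
grasp_force: 0.6
```

Emit:
move_arm:
  rows:
    - {"xyz":[10,0,0],"delta_rot":[0,0,0]}
    - {"xyz":[20,0,0],"delta_rot":[0,0,0]}
    - {"xyz":[10,0,-3],"delta_rot":[0,0,0]}
    - {"xyz":[0,0,0],"delta_rot":[0,0,0]}
    - {"xyz":[0,0,0],"delta_rot":[0,0,0]}

```text
time_s: 5.15
tcp_pos: [0.5491, 0.0943, 0.0151]
ee_rot: [180.0, 0.2, 177.4]
ft_force: [0.4, 0.5, 0.4]
opening: 0.999
grasp_force: 0.0
```

Emit:
move_arm:
  hand: 0
  grip_force: 20
  rows:
    - {"xyz":[0,10,0],"delta_rot":[0,0,0]}
    - {"xyz":[0,30,0],"delta_rot":[0,0,0]}
    - {"xyz":[0,30,0],"delta_rot":[0,0,0]}
    - {"xyz":[0,30,0],"delta_rot":[0,0,0]}
    - {"xyz":[0,15,0],"delta_rot":[0,0,0]}

```text
time_s: 5.57
tcp_pos: [0.5536, 0.2159, 0.0145]
ee_rot: [179.7, 0.1, 177.7]
ft_force: [0.4, 1.0, -0.6]
opening: 0.298
grasp_force: 0.0
```

Emit:
move_arm:
  rows:
    - {"xyz":[0,5,0],"delta_rot":[0,0,0]}
    - {"xyz":[0,0,0],"delta_rot":[0,0,0]}
    - {"xyz":[0,0,0],"delta_rot":[0,0,0]}
    - {"xyz":[0,0,0],"delta_rot":[0,0,0]}
    - {"xyz":[0,0,0],"delta_rot":[0,0,0]}

```text
time_s: 5.98
tcp_pos: [0.5537, 0.2109, 0.0143]
ee_rot: [-179.9, 0.0, 177.2]
ft_force: [0.8, -0.3, 0.0]
opening: 0.0
grasp_force: 0.0
```

```bash
python3 -c "
from h import *
cap('top','top2.png'); go(-.030,.262,.014)
i=cv2.imread('pics/top2.png')[165:285,225:385]
cv2.imwrite('pics/c3.png',cv2.resize(i,None,fx=5,fy=5,interpolation=cv2.INTER_CUBIC))"
```

```text
t 6.03 st [-108.5  264. ] z 14.4 rot [-1.7993e+02  1.0000e-02  1.7719e+02] F [ 0.3 -0.7  0.1]
tool delta mm [-78.5  -2.3   0.4] yaw err -0.19
```

View pics/c3.png

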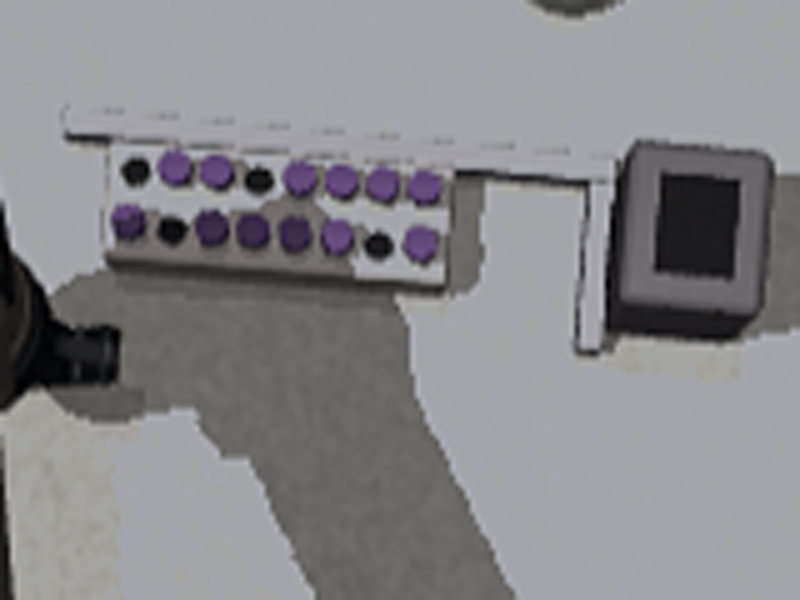

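The rack sits parallel along the long bar with its left end at (107,200) and its right end at (450,230), about 60 mm short of the short bar. Next I'll push its end.

Emit:
move_arm:
  rows:
    - {"xyz":[-15,0,0],"delta_rot":[0,0,0]}
    - {"xyz":[-24,0,0],"delta_rot":[0,0,0]}
    - {"xyz":[-24,0,0],"delta_rot":[0,0,0]}
    - {"xyz":[-14,0,0],"delta_rot":[0,0,0]}
    - {"xyz":[0,0,0],"delta_rot":[0,0,0]}

```text
time_s: 6.45
tcp_pos: [0.634, 0.2074, 0.0147]
ee_rot: [-179.9, 0.3, 177.2]
ft_force: [0.5, 0.1, 0.4]
opening: 0.003
grasp_force: 0.0
```

Emit:
move_arm:
  rows:
    - {"xyz":[0,-8,0],"delta_rot":[0,0,0]}
    - {"xyz":[0,-8,0],"delta_rot":[0,0,0]}
    - {"xyz":[0,-8,0],"delta_rot":[0,0,0]}
    - {"xyz":[0,-8,0],"delta_rot":[0,0,0]}
    - {"xyz":[0,-8,0],"delta_rot":[0,0,0]}

```text
time_s: 6.87
tcp_pos: [0.6275, 0.1706, 0.0147]
ee_rot: [179.9, -0.0, 177.4]
ft_force: [-0.3, 3.3, 0.5]
opening: -0.002
grasp_force: 0.0
```

```bash
python3 -c "
from h import *
go(-.029,.1745,.014)"
```

```text
t 6.87 st [-32.7 227.1] z 14.7 rot [ 1.7992e+02 -2.0000e-02  1.7742e+02] F [-0.3  3.3  0.5]
tool delta mm [ -3.3 -52.7   0.6] yaw err -0.42
```

Emit:
move_arm:
  rows:
    - {"xyz":[0,-8,0],"delta_rot":[0,0,0]}
    - {"xyz":[0,-8,0],"delta_rot":[0,0,0]}
    - {"xyz":[0,-8,0],"delta_rot":[0,0,0]}
    - {"xyz":[0,-8,0],"delta_rot":[0,0,0]}
    - {"xyz":[0,-6,0],"delta_rot":[0,0,0]}

```text
time_s: 7.28
tcp_pos: [0.627, 0.1338, 0.015]
ee_rot: [179.8, 0.1, 177.3]
ft_force: [-4.7, 11.4, 10.4]
opening: -0.002
grasp_force: 0.0
```

Emit:
move_arm:
  rows:
    - {"xyz":[0,-3,0],"delta_rot":[0,0,0]}
    - {"xyz":[0,-3,0],"delta_rot":[0,0,0]}
    - {"xyz":[0,-2,0],"delta_rot":[0,0,0]}
    - {"xyz":[0,-2,0],"delta_rot":[0,0,0]}
    - {"xyz":[0,0,0],"delta_rot":[0,0,0]}

```text
time_s: 7.7
tcp_pos: [0.627, 0.1322, 0.017]
ee_rot: [179.3, 0.2, 177.7]
ft_force: [-1.3, 13.2, 9.7]
opening: -0.003
grasp_force: 0.0
```

```bash
python3 -c "
from h import *
cap('top','top3.png'); go(-.028,.1745,.014)
i=cv2.imread('pics/top3.png')[165:285,225:385]
cv2.imwrite('pics/c4.png',cv2.resize(i,None,fx=5,fy=5,interpolation=cv2.INTER_CUBIC))"
```

```text
t 7.75 st [-31.2 188.7] z 17.0 rot [1.7928e+02 1.5000e-01 1.7769e+02] F [-1.8 14.7 11. ]
tool delta mm [ -3.  -14.3   2.9] yaw err -0.69
```

View pics/c4.png

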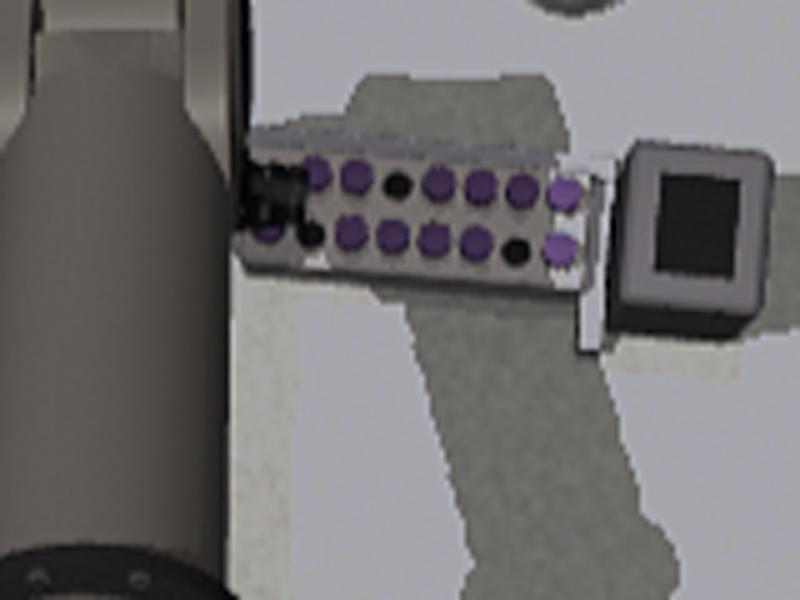

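The rack's right end at (588,230) now meets the short bar, and the force has risen to about 14 N. I'll back off and go around to press the long side flush.

Emit:
move_arm:
  rows:
    - {"xyz":[0,5,0],"delta_rot":[0,0,0]}
    - {"xyz":[0,8,0],"delta_rot":[0,0,0]}
    - {"xyz":[0,12,0],"delta_rot":[0,0,0]}
    - {"xyz":[0,20,0],"delta_rot":[0,0,0]}
    - {"xyz":[0,10,0],"delta_rot":[0,0,0]}

```text
time_s: 8.17
tcp_pos: [0.6281, 0.1786, 0.0133]
ee_rot: [-180.0, -0.1, 177.4]
ft_force: [-0.4, 0.7, -0.6]
opening: -0.004
grasp_force: 0.0
```

Emit:
move_arm:
  rows:
    - {"xyz":[10,0,0],"delta_rot":[0,0,0]}
    - {"xyz":[25,0,0],"delta_rot":[0,0,0]}
    - {"xyz":[25,0,0],"delta_rot":[0,0,0]}
    - {"xyz":[20,0,0],"delta_rot":[0,0,0]}
    - {"xyz":[0,0,0],"delta_rot":[0,0,0]}

```text
time_s: 8.58
tcp_pos: [0.5428, 0.1809, 0.0127]
ee_rot: [-179.9, -0.5, 177.5]
ft_force: [-1.6, 1.0, -0.2]
opening: 0.001
grasp_force: 0.0
```

```bash
python3 -c "
from h import *
cap('top','top4.png'); go(-.112,.085,.011)
i=cv2.imread('pics/top4.png')[165:285,225:385]
cv2.imwrite('pics/c5.png',cv2.resize(i,None,fx=5,fy=5,interpolation=cv2.INTER_CUBIC))"
```

```text
t 8.63 st [-114.7  233. ] z 13.3 rot [-179.91   -0.22  177.45] F [ 1.7 -0.1 -0.4]
tool delta mm [  -1.5 -148.     2.5] yaw err -0.45
```

View pics/c5.png

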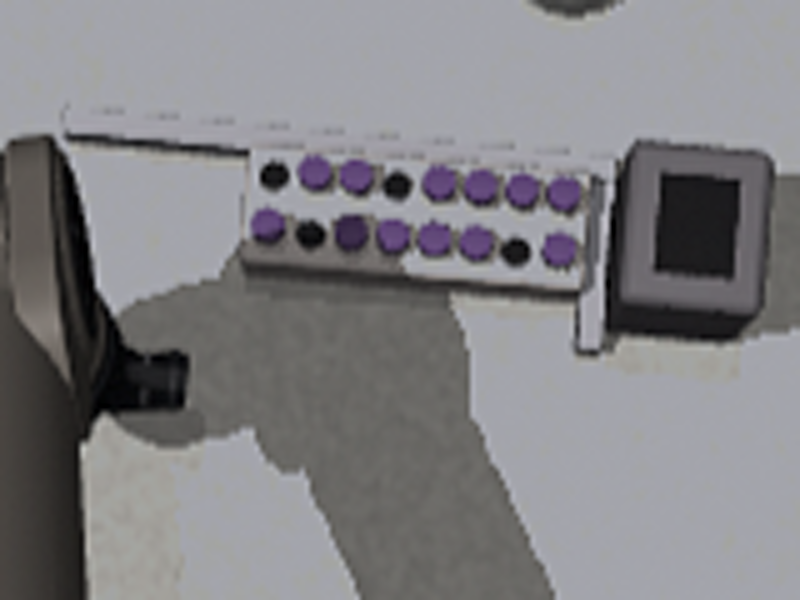

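The rack sits in the corner: its right edge runs from (588,178) to (583,290) along the short bar. Next is a two-finger press on the long side.

Emit:
move_arm:
  hand: 85
  rows:
    - {"xyz":[0,-15,0],"delta_rot":[0,0,0]}
    - {"xyz":[0,-35,0],"delta_rot":[0,0,0]}
    - {"xyz":[0,-35,0],"delta_rot":[0,0,0]}
    - {"xyz":[0,-35,0],"delta_rot":[0,0,0]}
    - {"xyz":[0,-28,2],"delta_rot":[0,0,0]}

```text
time_s: 9.05
tcp_pos: [0.5434, 0.0285, 0.0127]
ee_rot: [-179.8, 0.1, 177.2]
ft_force: [0.7, 0.5, 0.3]
opening: 0.708
grasp_force: 0.0
```

Emit:
move_arm:
  rows:
    - {"xyz":[-10,0,0],"delta_rot":[0,0,0]}
    - {"xyz":[-10,0,0],"delta_rot":[0,0,0]}
    - {"xyz":[-10,0,0],"delta_rot":[0,0,0]}
    - {"xyz":[-5,0,0],"delta_rot":[0,0,0]}
    - {"xyz":[0,0,0],"delta_rot":[0,0,0]}

```text
time_s: 9.47
tcp_pos: [0.579, 0.0305, 0.0123]
ee_rot: [-179.9, 0.1, 177.3]
ft_force: [-0.8, -0.6, 0.3]
opening: 0.996
grasp_force: 0.0
```

Emit:
move_arm:
  rows:
    - {"xyz":[-3,0,0],"delta_rot":[0,0,0]}
    - {"xyz":[-3,0,0],"delta_rot":[0,0,0]}
    - {"xyz":[-3,0,0],"delta_rot":[0,0,0]}
    - {"xyz":[0,0,0],"delta_rot":[0,0,0]}
    - {"xyz":[0,0,0],"delta_rot":[0,0,0]}

```text
time_s: 9.88
tcp_pos: [0.5859, 0.0313, 0.0123]
ee_rot: [-180.0, -0.0, 177.4]
ft_force: [0.7, -0.2, -0.3]
opening: 0.996
grasp_force: 0.0
```

```bash
python3 -c "
from h import *
go(-.067,.080,.011)"
```

```text
t 9.88 st [-66.9  85.8] z 12.3 rot [-180.     -0.    177.39] F [ 0.7 -0.2 -0.3]
tool delta mm [ 0.1 -5.8  1.3] yaw err -0.39
```

Emit:
move_arm:
  rows:
    - {"xyz":[-1,-1,0],"delta_rot":[0,0,0]}
    - {"xyz":[-1,-1,0],"delta_rot":[0,0,0]}
    - {"xyz":[-1,-1,0],"delta_rot":[0,0,0]}
    - {"xyz":[-1,0,0],"delta_rot":[0,0,0]}
    - {"xyz":[0,0,0],"delta_rot":[0,0,0]}

```text
time_s: 10.3
tcp_pos: [0.5875, 0.0287, 0.012]
ee_rot: [180.0, -0.3, 177.4]
ft_force: [-5.7, 2.0, 3.7]
opening: 0.993
grasp_force: 2.5
```

Emit:
move_arm:
  rows:
    - {"xyz":[-1,0,0],"delta_rot":[0,0,0]}
    - {"xyz":[-1,0,0],"delta_rot":[0,0,0]}
    - {"xyz":[-1,0,0],"delta_rot":[0,0,0]}
    - {"xyz":[0,0,0],"delta_rot":[0,0,0]}
    - {"xyz":[0,0,0],"delta_rot":[0,0,0]}

```text
time_s: 10.72
tcp_pos: [0.5875, 0.0285, 0.0116]
ee_rot: [179.9, -0.6, 177.3]
ft_force: [-9.9, 1.5, 7.5]
opening: 0.995
grasp_force: 5.2
```

Emit:
move_arm:
  rows:
    - {"xyz":[5,0,0],"delta_rot":[0,0,0]}
    - {"xyz":[10,0,0],"delta_rot":[0,0,0]}
    - {"xyz":[20,0,0],"delta_rot":[0,0,0]}
    - {"xyz":[14,0,-3],"delta_rot":[0,0,0]}
    - {"xyz":[0,0,0],"delta_rot":[0,0,0]}

```text
time_s: 11.13
tcp_pos: [0.5413, 0.03, 0.0153]
ee_rot: [180.0, -0.1, 177.4]
ft_force: [-0.2, -0.3, 0.1]
opening: 0.993
grasp_force: 0.0
```

Emit:
move_arm:
  hand: 0
  rows:
    - {"xyz":[0,15,0],"delta_rot":[0,0,0]}
    - {"xyz":[0,35,0],"delta_rot":[0,0,0]}
    - {"xyz":[0,35,0],"delta_rot":[0,0,0]}
    - {"xyz":[0,35,0],"delta_rot":[0,0,0]}
    - {"xyz":[0,22,0],"delta_rot":[0,0,0]}

```text
time_s: 11.55
tcp_pos: [0.5517, 0.1776, 0.0157]
ee_rot: [179.8, 0.2, 177.6]
ft_force: [0.1, 0.8, -0.8]
opening: 0.298
grasp_force: 0.0
```

```bash
python3 -c "
from h import *
cap('top','top5.png'); go(-.027,.22,.013)
i=cv2.imread('pics/top5.png')[185:245,260:360]
cv2.imwrite('pics/c6.png',cv2.resize(i,None,fx=8,fy=8,interpolation=cv2.INTER_CUBIC))"
```

```text
t 11.6 st [-109.4  236. ] z 15.6 rot [179.55   0.19 177.98] F [0.6 4.7 0.2]
tool delta mm [-82.1 -17.4   2.8] yaw err -0.98
```

View pics/c6.png

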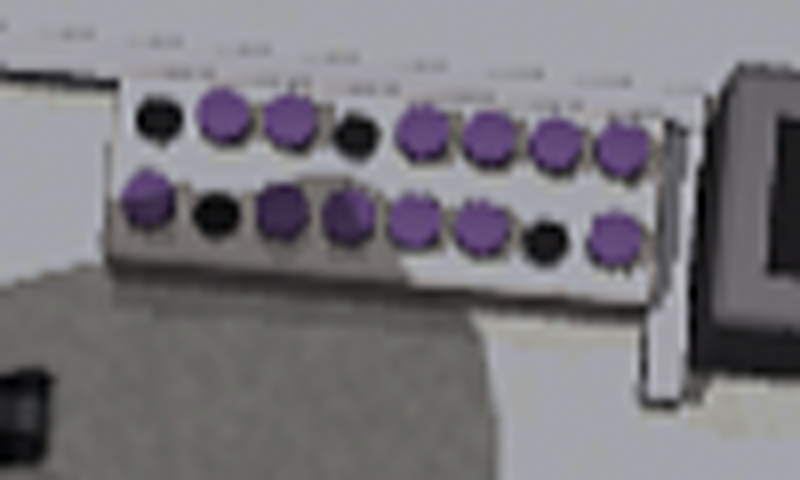

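The rack's right edge (655,120)–(648,300) overlaps the short bar's inner edge and its upper long edge lies along the long bar, so it looks home. I'll give the end one last light push to confirm.

Emit:
move_arm:
  rows:
    - {"xyz":[-10,0,0],"delta_rot":[0,0,0]}
    - {"xyz":[-25,0,0],"delta_rot":[0,0,0]}
    - {"xyz":[-25,0,0],"delta_rot":[0,0,0]}
    - {"xyz":[-18,0,0],"delta_rot":[0,0,0]}
    - {"xyz":[0,0,0],"delta_rot":[0,0,0]}

```text
time_s: 12.02
tcp_pos: [0.6341, 0.1665, 0.0159]
ee_rot: [-179.9, 0.5, 177.3]
ft_force: [0.9, -0.4, -0.7]
opening: 0.0
grasp_force: 0.0
```

Emit:
move_arm:
  rows:
    - {"xyz":[0,-12,0],"delta_rot":[0,0,0]}
    - {"xyz":[0,-10,0],"delta_rot":[0,0,0]}
    - {"xyz":[0,-6,0],"delta_rot":[0,0,0]}
    - {"xyz":[0,-4,0],"delta_rot":[0,0,0]}
    - {"xyz":[0,0,0],"delta_rot":[0,0,0]}

```text
time_s: 12.43
tcp_pos: [0.6262, 0.1345, 0.0156]
ee_rot: [-180.0, -0.0, 177.2]
ft_force: [-0.3, 0.4, -0.6]
opening: 0.001
grasp_force: 0.0
```

```bash
python3 -c "
from h import *
go(-.027,.1887,.014)"
```

```text
t 12.43 st [-32. 191.] z 15.6 rot [-1.7997e+02 -2.0000e-02  1.7724e+02] F [-0.3  0.4 -0.6]
tool delta mm [-5.  -2.3  1.6] yaw err -0.24
```

Emit:
move_arm:
  rows:
    - {"xyz":[-3,-1,0],"delta_rot":[0,0,0]}
    - {"xyz":[-1,-1,0],"delta_rot":[0,0,0]}
    - {"xyz":[0,-1,0],"delta_rot":[0,0,0]}
    - {"xyz":[0,-1,0],"delta_rot":[0,0,0]}
    - {"xyz":[0,0,0],"delta_rot":[0,0,0]}

```text
time_s: 12.85
tcp_pos: [0.6309, 0.1337, 0.0156]
ee_rot: [179.9, 0.0, 177.4]
ft_force: [0.6, 1.8, 0.9]
opening: -0.002
grasp_force: 0.0
```

Emit:
move_arm:
  rows:
    - {"xyz":[0,-1,0],"delta_rot":[0,0,0]}
    - {"xyz":[0,-1,0],"delta_rot":[0,0,0]}
    - {"xyz":[0,-1,0],"delta_rot":[0,0,0]}
    - {"xyz":[0,0,0],"delta_rot":[0,0,0]}
    - {"xyz":[0,0,0],"delta_rot":[0,0,0]}

```text
time_s: 13.27
tcp_pos: [0.6307, 0.133, 0.016]
ee_rot: [179.7, 0.1, 177.5]
ft_force: [-0.1, 5.9, 1.9]
opening: 0.001
grasp_force: 0.0
```

Emit:
move_arm:
  rows:
    - {"xyz":[0,4,0],"delta_rot":[0,0,0]}
    - {"xyz":[0,10,0],"delta_rot":[0,0,0]}
    - {"xyz":[0,20,0],"delta_rot":[0,0,0]}
    - {"xyz":[0,20,0],"delta_rot":[0,0,0]}
    - {"xyz":[0,10,-10],"delta_rot":[0,0,0]}

```text
time_s: 13.68
tcp_pos: [0.6307, 0.196, 0.0228]
ee_rot: [-180.0, -0.3, 177.5]
ft_force: [-0.8, 0.9, -0.7]
opening: -0.0
grasp_force: 0.0
```

Emit:
move_arm:
  rows:
    - {"xyz":[0,0,-25],"delta_rot":[0,0,0]}
    - {"xyz":[0,0,-35],"delta_rot":[0,0,0]}
    - {"xyz":[15,0,-35],"delta_rot":[0,0,0]}
    - {"xyz":[20,0,-35],"delta_rot":[0,0,0]}
    - {"xyz":[20,10,-25],"delta_rot":[0,0,0]}

```text
time_s: 14.1
tcp_pos: [0.5804, 0.2016, 0.1844]
ee_rot: [-179.9, 0.3, 177.1]
ft_force: [0.9, -0.7, -0.4]
opening: -0.004
grasp_force: 0.0
```

Emit:
move_arm:
  rows:
    - {"xyz":[30,20,0],"delta_rot":[0,0,0]}
    - {"xyz":[30,20,0],"delta_rot":[0,0,0]}
    - {"xyz":[10,5,0],"delta_rot":[0,0,0]}
    - {"xyz":[0,0,0],"delta_rot":[0,0,0]}
    - {"xyz":[0,0,0],"delta_rot":[0,0,0]}

```text
time_s: 14.52
tcp_pos: [0.5107, 0.2538, 0.1808]
ee_rot: [-180.0, 0.0, 177.5]
ft_force: [0.5, -0.4, -0.1]
opening: -0.0
grasp_force: 0.0
```

```bash
python3 -c "
from h import *
cap('top','top6.png'); cap('scene','scene6.png')
a=cv2.imread('pics/top6.png')[180:250,255:375]; b=cv2.imread('pics/scene6.png')[200:340,220:500]
f=lambda i:cv2.resize(i,(560,int(i.shape[0]*560/i.shape[1])),interpolation=cv2.INTER_CUBIC)
a,b=f(a),f(b);print(a.shape,b.shape);o=np.vstack([a,b])[:600];cv2.imwrite('pics/c7.png',o)"
```

```text
(326, 560, 3) (280, 560, 3)
```

View pics/c7.png

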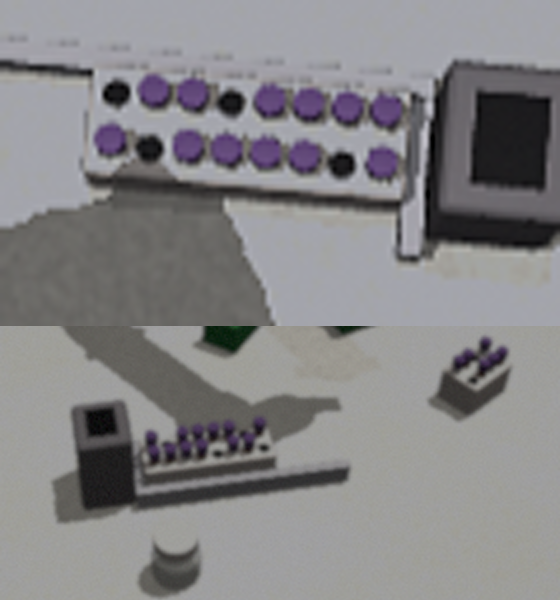

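The rack stands flat in the corner, with its right edge at (405,140) on the short bar and its long side along the long bar in both views. The short rack and jar have not moved and the arm is clear, so I'm handing in.

```bash
python3 -c "
from h import *
print(workorder.close_job())"
```

```text
the job is handed in; nothing more can be done
None
```

The long rack is pushed into the corner of the stop: its long side is along the long bar and its end is against the short bar, with the arm clear and the job handed in at about 15 s; the result of the judging was not shown.

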